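# Mark the holed gauge plate as picked and send the storage tray back

## Robot

A 6-joint arm with a two-finger parallel gripper is mounted at the origin on the work surface. World frame = base frame: x ahead of the robot, y to its left, z up, the work surface at z = 0. Lengths are in mm, angles in rad, forces in N, time in s.
With the tool pointing down it reaches from about 300 to 775 mm from the base axis. Payload 14.6 kg.
Tool frame: the origin (TCP) lies at the very end of the fingers, on their centre line; the grasp point (between the pads) lies 19 mm behind it; z points along the fingers, y is the line along which they close (so a half turn about z gives the same grasp; the last joint's range is limited). The gripper opens to 94 mm and grips with 3 to 60 N. Pads are 16 mm wide; open, the fingers measure 119 mm over their backs; the gripper's body (75 mm by 177 mm) begins 78 mm behind the grasp point.
Start: joints at [1.058, 0.3, 1.521, -0, 1.321, -0.067], TCP at [237.145, 496.237, 205.446] pointing down, gripper open.
Joint ranges: [-3.03, 3.03], [-0.79, 2.21], [0.23, 2.52], [-1.04, 4.18], [0, 3.07], [-2.55, 2.55]. Speed limits (rad/s): [2.22, 2.22, 2.57, 3.14, 3.14, 3.14].

## Interface

Orientations are given as [roll, pitch, yaw] about the fixed x, y, z axes, in that order (R = Rz(yaw) Ry(pitch) Rx(roll)).
In Python, from cell import manip, camera, get_calibration gives the robot as it stands. The module is installed in compiled form; this text tells all that it offers.
- The arm moves only by the tool jog_arm, never from a script. Its argument "plan" is one flat list of numbers, 6 for each row, row after row: the shift along the world's x, y, z in m, then the turn, a rotation vector about the world's x, y, z in degrees. A call has 1 to 20 rows; each row is the pose to reach, as a shift and turn from the pose commanded when the call began; what a row does not reach only later rows make up. A row lasts 1/10 s, in which the tool goes at most 50 mm and 8.59 degrees, less where a joint would pass 70% of its speed; a pose out of reach is approached as far as the arm can. A call with a gripper value outside its range is refused whole. "claw" is the finger opening in m, from 0 to 0.094, set as the call begins (left out, the last holds). The fingers move at their own pace and stop on an object; "force" is the grip in N (left out, the last holds). Time passes only in rows, so rows that repeat a pose let the fingers close. It gives the time, the measured TCP pose, the force, the opening and the grip force at its end, in the units of the state.
- manip.read_state(): the state, without advancing time (a new reading comes with each control period).
- camera(name): name is "scene" or "side" or "wrist"; returns (picture, depth): 400x640x3 uint8, red, green, blue; 400x640 float32, mm along the optical axis (not along the pixel's ray), 0 where there is no reading.
- get_calibration(name): a dict with "fx", "fy", "cx", "cy" (pixels), "k1" (the pictures are not rectified: a ray, as slopes to the right and down, at radius r is drawn at 1 + k1 r^2 times it, then the intrinsics apply), "origin" and "attitude" of the camera in the world. Camera axes: x right, y down, z forward; pixel columns grow to the right and rows downward; lengths in mm; the calibration is good to about 2 mm. A picture is of the moment at which its call begins: read the wrist's pose just before it. get_calibration takes no time and is no camera call; for the wrist camera it gives the pose at the moment of the call.
- manip.sign_off(): hands the job in; it is judged then, once.
The state is a dict: "clock": time; "joints": joint angles; "qd": joint speeds; "effort": joint torques, N m; "eef_pos": TCP position; "eef_rot": TCP orientation; "wrist_force": force on the tool from outside, world axes, zero at the start; "moment": the same for the moment, N m; "finger_gap": finger opening in mm; "finger_force": force on a finger pad.
Only numpy, scipy, OpenCV 4.12 (cv2) and the standard library are available. Lean on these libraries where they do the work, as an engineer would, in place of code of your own. Each camera call takes 0.05 s, during which the arm holds its last target. There are 200 camera calls.

## Task

Book out the flat steel plate with three holes: with your fingertips, lightly press the raised front end of the white rocker in front of its bin until it is fully down, and then press the large key on the grey control box all the way in and let it spring back, to send the tray away. Leave the other rockers, the two small keys, the gauges in the bins and everything standing around where they are; nothing is to be picked up. Finish with the hand clear of everything.

Things in the scene. Friction and masses are not known exactly. Their poses are not given: they have to be found in the camera images.
- gauge_plate: Flat bare-steel plate 112 x 46 x 8 mm with three round holes of 26, 21 and 16 mm in a row; the only plate with three holes. Lies in its bin. Origin: centre of its underside, x along its length
- plate_station: Fixed pick station of the plate: open blue bin 160 x 115 x 42 mm (x, y, z of its own frame; floor and walls 4 mm) with a grey block 70 x 46 x 36 mm in front of it, centred at x = -130 mm, that carries a white rocker. Origin: centre of the bin's underside on the work surface; own -x points from the bin to the rocker (roughly towards the robot, station yaw within 0.12 rad). Four alike stations stand side by side in a random order, about 165 mm apart
- plate_rocker (a joint): The plate station's rocker: white see-saw board 64 x 36 x 8 mm (long way along the station's x), pivot line along the station's y at x = -130 mm, 50 mm above the work surface. Value in rad, -0.2 to 0.2 between stops. About -0.2: front end (away from the bin) up = not marked. +0.2: front end fully down = marked picked. About 2 N on the pad turns it; no spring, it stays where it is left
- plate_pad (a point): Point on the top face of the plate station's rocker, on the front half, 22 mm from the pivot towards the robot; about 58 mm above the work surface when that end is up, 50 mm when fully down. Its z axis is the normal of the board. This is where to press, straight down
- gauge_ring: Steel ring, 72 mm outside, 38 mm bore, 22 mm high, lying flat in another bin. Origin: centre of its underside
- ring_pad (a point): Point on the top face of the ring gauge's station's rocker, on the front half, 22 mm from the pivot towards the robot; about 58 mm above the work surface when that end is up, 50 mm when fully down. Its z axis is the normal of the board. To be left alone
- gauge_plug: Steel plug gauge, a dumb-bell 120 mm long with 30 mm ends, lying in another bin. Origin: under its middle, at its lowest point
- plug_pad (a point): Point on the top face of the plug gauge's station's rocker, on the front half, 22 mm from the pivot towards the robot; about 58 mm above the work surface when that end is up, 50 mm when fully down. Its z axis is the normal of the board. To be left alone
- gauge_snap: Flat C-shaped steel snap gauge, about 78 x 80 x 10 mm, lying in another bin. Origin: on its underside, in the gap of the C
- snap_pad (a point): Point on the top face of the snap gauge's station's rocker, on the front half, 22 mm from the pivot towards the robot; about 58 mm above the work surface when that end is up, 50 mm when fully down. Its z axis is the normal of the board. To be left alone (this rocker already has its front end down)
- console: Fixed grey control box 170 x 100 x 50 mm (x, y, z of its own frame), at the left or the right end of the row of bins, yaw within 0.3 rad. Origin: centre of its underside. Three black round keys on top: one large at its own (-45, 0) mm, two small at (38, 24) and (38, -24) mm
- return_key (a joint): Travel of the large key (42 mm across, springs back): 0 up, 0.006 m fully down, which takes 5 N
- return_key_top (a point): Centre of the top face of the large key, 72 mm above the work surface when up, 10 mm above its grey collar (58 mm across); moves with the key. Press straight down here
- small_key_l (a joint): Travel of one small key (20 mm across), in m, 0 up; to be left alone
- small_key_r (a joint): Travel of the other small key (20 mm across), in m, 0 up; to be left alone
- pin_tall: Loose steel pin gauge standing upright, 75 mm high, 28 mm foot, among the rockers. Origin: centre of its underside. Bystander
- pin_mid: Loose steel pin gauge standing upright, 60 mm high, 26 mm foot, among the rockers. Origin: centre of its underside. Bystander
- oil_jar: Loose small amber jar, 26 mm across, 50 mm high, among the rockers. Origin: centre of its underside. Bystander

How it is judged (in metres and radians):
On the way, in this order (a step that is already met when the one before it is completed fails the run):
1. the plate's rocker has its front end down (value of joint plate_rocker above 0.14 rad), for 0.2 s.
2. the large key is pressed in (value of joint return_key above 0.0042 m), for 0.05 s.
At the end, for the whole second after the job is handed in: The rocker of the holed plate's station is down at the front (joint over 0.14 rad of 0.2), the large key was pressed after it and is up again, the small keys are up, the other rockers' pads are within 3 mm and all gauges and bystanders within 10 mm of where they began, at rest (value of joint plate_rocker above 0.14 rad and value of joint each of return_key, small_key_l, small_key_r below 0.0015 m and distance of each of ring_pad, plug_pad, snap_pad from where it was at the start of the episode below 0.003 m and distance of each of gauge_plate, gauge_ring, gauge_plug, gauge_snap, pin_tall, pin_mid, oil_jar from where it was at the start of the episode below 0.01 m and linear speed of each of gauge_plate, gauge_ring, gauge_plug, gauge_snap, pin_tall, pin_mid, oil_jar below 0.02 m/s); the robot touches nothing.
It fails at once if the large key is pressed before the plate's rocker is down (value of joint return_key above 0.003 m and value of joint plate_rocker below 0.1 rad).
It fails at once if another station's rocker is moved (distance of any of ring_pad, plug_pad, snap_pad from where it was at the start of the episode above 0.003 m).
It fails at once if a small key is pressed (value of joint any of small_key_l, small_key_r above 0.002 m).
It fails at once if a gauge or a bystander is pushed, lifted or carried away from its place (more than 10 mm) or tipped over (distance of any of gauge_plate, gauge_ring, gauge_plug, gauge_snap, pin_tall, pin_mid, oil_jar from where it was at the start of the episode above 0.01 m or angle between any of gauge_plate, gauge_ring, gauge_plug, gauge_snap, pin_tall, pin_mid, oil_jar's own z axis and vertical above 0.3 rad).
It fails at once if the rocker, its station or the control box is hit or pressed hard (over 40 N) (contact force between the fingers and plate_station above 40 N or contact force between the fingers and console above 40 N).
It also fails if it takes over 43 s, if anything falls off the work surface, if the arm or the gripper's body presses on something with over 40 N, if the wrist force passes 120 N, or if a joint passes its speed limit or range.

## Working session

There is one attempt and no reset: what is moved stays moved. The work goes in short steps, Python scripts to look and compute and a tool call to move; the robot and the scene stay as the last step left them, time stands still between calls to the robot, and variables do not carry over. Pictures are saved under pics/ and viewed, at most 10 in all, crops included, and the job is handed in when it is done.

Besides the shell and the picture viewer there is one more tool, called after "Request:" as a command line: name --argument value ..., lists and objects as JSON in quotes. jog_arm: Moves the arm, as the interface text tells. Its arguments: {"type":"object","properties":{"plan":{"type":"array"},"claw":{"type":"number"},"force":{"type":"number"}},"required":["plan"]}

```bash
mkdir -p pics; cat > h.py <<'E'
import numpy as np, cv2
from cell import manip, camera, get_calibration
def cloud(name):
    c=get_calibration(name); im,d=camera(name)
    K=np.array([[c['fx'],0,c['cx']],[0,c['fy'],c['cy']],[0,0,1.]])
    v,u=np.mgrid[:400,:640]
    p=cv2.undistortPoints(np.stack([u,v],-1).reshape(-1,1,2).astype(float),K,np.array([c['k1'],0,0,0.])).reshape(400,640,2)
    P=np.dstack([p*d[...,None],d])
    a=np.array(c['attitude'],float)
    if a.shape==(3,):
        from scipy.spatial.transform import Rotation as R
        a=R.from_euler('xyz',a).as_matrix()
    W=P@a.T+np.array(c['origin']); W[d==0]=np.nan
    return im,W
E
python3 - <<'E'
from h import *
for n in('scene','side'):
    print(n,get_calibration(n))
    im,W=cloud(n); np.save(n+'.npy',W); cv2.imwrite(f'pics/{n}.png',im[...,::-1])
print(manip.read_state())
E
```

```text
scene {'fx': 435.3628869587587, 'fy': 435.3628869587587, 'cx': 317.1923436289626, 'cy': 193.99320145484427, 'k1': -0.07257150515163986, 'origin': array([1444.00645047, -202.14539037,  670.58303862]), 'attitude': array([-2.14878396,  0.01466583,  1.35085235])}
side {'fx': 484.0962275140787, 'fy': 484.0962275140787, 'cx': 317.459442385686, 'cy': 197.3859455825648, 'k1': 0.03120508003693218, 'origin': array([  398.88943615, -1278.77574895,   815.43039846]), 'attitude': array([-2.09001728,  0.02423546, -0.13946491])}
{'clock': 0.1, 'joints': array([ 1.05839398e+00,  3.00417352e-01,  1.52150300e+00,  4.57250152e-05,
        1.32068863e+00, -6.66287551e-02]), 'qd': array([ 0.0022097 , -0.00324761, -0.00345891,  0.00050413, -0.00072881,
        0.00084388]), 'effort': array([ 1.90215571e-03, -5.32645226e+01, -3.53283584e+01,  7.10298331e-02,
        2.34896585e-02, -3.88178023e-05]), 'eef_pos': array([237.03102727, 496.0526079 , 204.94883925]), 'eef_rot': array([-3.14058153e+00, -1.11859132e-04,  2.69580767e+00]), 'wrist_force': array([ 0.39963194,  0.55148546, -0.22354479]), 'moment': array([0.05678207, 0.00468386, 0.0038557 ]), 'finger_force': 0.0, 'finger_gap': 93.8124912609018}
```

View pics/scene.png

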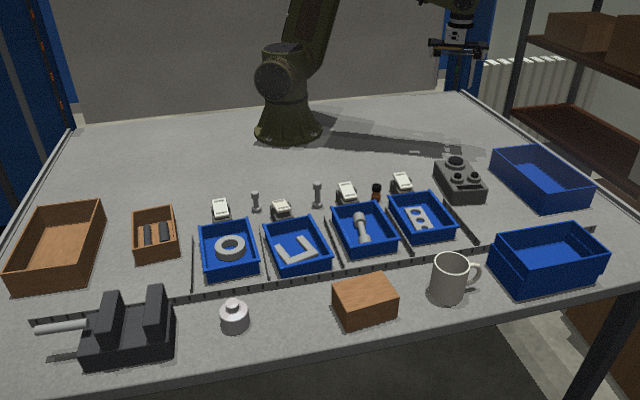

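View pics/side.png

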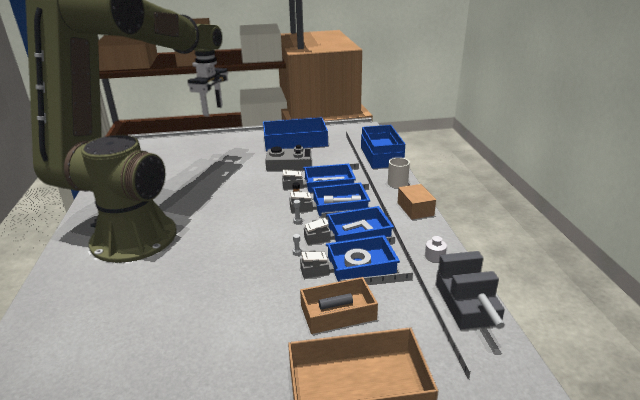

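The scene view shows the three-holed plate in the bin at about (420,216), with its rocker at (402,182). The jar is at (376,190), and the console is at (460,180) with its large key at (455,162).

```bash
python3 - <<'E'
from h import *
W=np.load('scene.npy'); im=cv2.imread('pics/scene.png').astype(int)
def med(n,m):
    P=W[m]; print(n,len(P),np.nanmedian(P,0).round(1),np.nanmin(P,0).round(1),np.nanmax(P,0).round(1))
v,u=np.mgrid[:400,:640]
box=lambda a,b,c,d:(u>=a)&(u<b)&(v>=c)&(v<d)
br=im.min(2)
z=W[...,2]
med('rocker',box(388,416,170,195)&(br>150)&(z>40))
m=box(388,416,168,198)&(z>25);med('block',m)
med('console z~50',box(430,490,150,205)&(abs(z-50)<5))
med('bigkey',box(440,470,150,172)&(z>66)&(z<78))
med('jar',box(369,383,180,203)&(z>20))
med('bin',box(385,460,185,245)&(abs(z-42)<5))
med('table',box(300,500,260,275))
# rects
for n,mm in(('console',box(430,490,150,205)&(abs(z-50)<6)),('bin',box(385,460,185,248)&(abs(z-42)<4)),('rock',box(388,416,170,195)&(br>150)&(z>40))):
    print(n,cv2.minAreaRect(W[mm][:,:2].astype(np.float32)))
c=cv2.resize(im[140:260,340:500].astype(np.uint8),None,fx=5,fy=5,interpolation=cv2.INTER_CUBIC); cv2.imwrite('pics/c.png',c)
E
```

```text
rocker 175 [503.4 236.4  51.7] [471.5 220.2  44.6] [533.9 258.3  59. ]
block 470 [522.6 230.5  43.5] [468.1 176.9  25.4] [561.4 260.8  59. ]
console z~50 743 [529.3 398.1  48.3] [417.1 350.7  45. ] [596.4 468.4  55. ]
bigkey 88 [463.5 415.5  70.2] [440.2 397.9  66. ] [483.2 436.1  73.5]
jar 137 [516.1 156.5  40.8] [498.1 121.6  20. ] [574.5 174.7  49.9]
bin 850 [665.4 217.6  41.5] [507.  105.7  37. ] [729.6 372.1  47. ]
table 3000 [778.  122.7  13. ] [710.8 -95.9  -4.8] [907.6 326.9  86.1]
console ((501.64129638671875, 380.3062438964844), (158.49534606933594, 173.85260009765625), 82.28118896484375)
bin ((639.6236572265625, 239.9595184326172), (188.7775421142578, 270.3777770996094), 66.5101089477539)
rock ((502.7188720703125, 239.23934936523438), (38.10691452026367, 62.36884689331055), 89.99533081054688)
```

View pics/c.png

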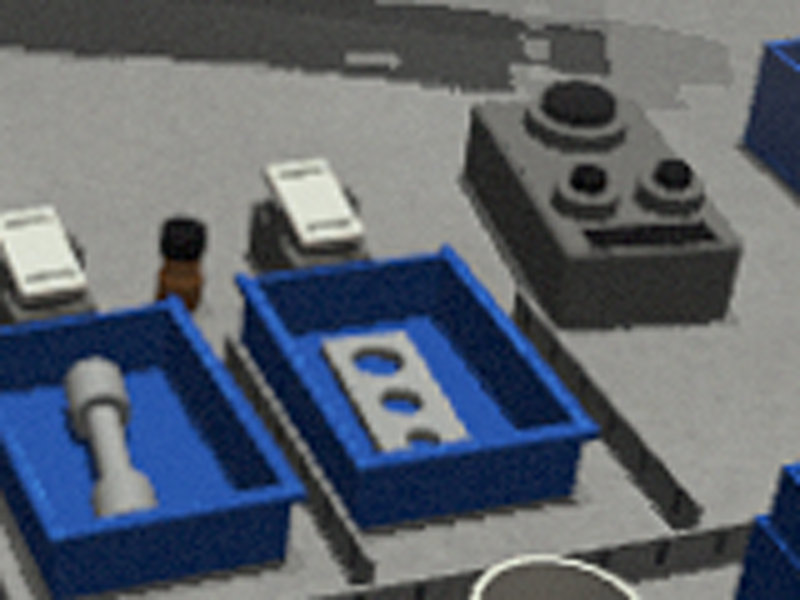

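The crop confirms the target: the three-holed plate's rocker has its front raised, with its centre near world (503,239). The large key is near (463,416). I'll move above the pad with the fingers closed.

Request:
jog_arm --plan '[0.03,-0.03,0,0,0,3,0.06,-0.06,0,0,0,6,0.09,-0.09,0,0,0,9,0.12,-0.12,0,0,0,13,0.15,-0.15,0,0,0,16,0.18,-0.18,0,0,0,20,0.21,-0.21,-0.01,0,0,23,0.23,-0.24,-0.02,0,0,25.5,0.243,-0.257,-0.04,0,0,25.5,0.243,-0.257,-0.05,0,0,25.5,0.243,-0.257,-0.05,0,0,25.5,0.243,-0.257,-0.05,0,0,25.5,0.243,-0.257,-0.05,0,0,25.5]' --claw 0

```text
clock: 1.4
eef_pos: [480.0, 240.2, 156.3]
eef_rot: [3.141, 0.001, -3.141]
wrist_force: [-0.2, -0.5, -0.2]
finger_gap: 0.5
finger_force: 0.0
```

```bash
python3 - <<'E'
from h import *
s=manip.read_state();print(s['eef_pos'],s['eef_rot'],s['finger_gap'],s['wrist_force'],s['clock'])
im,W=cloud('wrist'); np.save('wrist.npy',W); cv2.imwrite('pics/w.png',im[...,::-1])
E
```

```text
[479.9539078  240.19904912 156.31959082] [ 3.14105357e+00  1.08951418e-03 -3.14112232e+00] 0.536602802533284 [-0.22709705 -0.53797044 -0.19587527] 1.4
```

View pics/w.png

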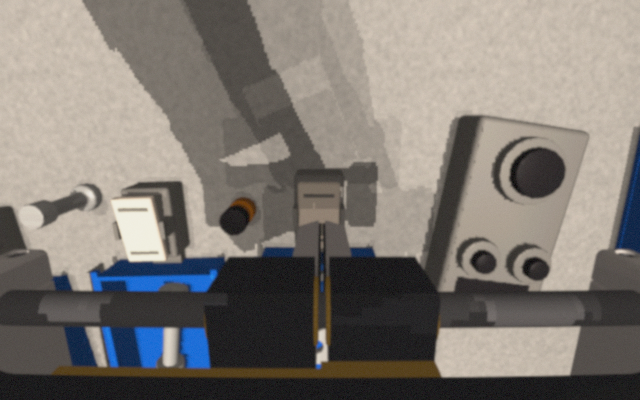

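The wrist view shows the target rocker's front half at (320,195) right under the closed fingers. The large key is at (538,172) and the jar at (238,214), clear of the fingers.

```bash
python3 - <<'E'
from h import *
W=np.load('wrist.npy'); z=W[...,2]; v,u=np.mgrid[:400,:640]
for a,b in((295,345),(110,170)):
    m=(u>a)&(u<b)&(v>165)&(v<265)&(z>48)&(z<64)
    P=W[m]; print(len(P),P.min(0).round(1),P.max(0).round(1),cv2.minAreaRect(P[:,:2].astype(np.float32)))
for r in (175,185,195,205,215): print(W[r,[298,308,320,332,342]].round(1).tolist())
m=(u>500)&(u<575)&(v>130)&(v<210)&(z>67)&(z<78)
P=W[m]; print(len(P),P.min(0),P.max(0),P.mean(0),cv2.minEnclosingCircle(P[:,:2].astype(np.float32)))
E
```

```text
1812 [469.6 217.   48.2] [509.2 259.5  60.9] ((489.40185546875, 238.21835327148438), (39.62868881225586, 42.5499382019043), 0.07865186780691147)
2838 [482.1  52.1  48. ] [545.1  99.8  60.3] ((513.796142578125, 76.0407943725586), (62.795196533203125, 47.682071685791016), 1.5416845083236694)
[[467.4, 218.2, 34.3], [467.6, 227.3, 33.2], [467.5, 238.2, 33.8], [467.3, 249.1, 35.0], [467.6, 258.3, 33.5]]
[[471.7, 219.7, 57.9], [471.8, 228.1, 57.6], [471.6, 238.3, 58.5], [471.2, 248.4, 60.2], [476.5, 258.3, 35.2]]
[[480.1, 219.7, 59.1], [480.0, 228.1, 59.3], [480.3, 238.3, 58.5], [480.0, 248.4, 59.6], [485.9, 258.5, 35.2]]
[[489.9, 219.3, 55.3], [489.6, 227.9, 56.5], [489.7, 238.3, 56.2], [489.9, 248.7, 55.4], [493.9, 258.2, 41.0]]
[[499.7, 218.9, 53.0], [499.0, 227.8, 55.1], [498.9, 238.3, 55.4], [499.1, 248.7, 55.0], [499.2, 257.5, 54.4]]
2102 [438.35654176 394.62283904  67.13769577] [480.09936835 436.17590741  75.01276319] [458.55192843 414.17888581  71.83615625] ((459.5772399902344, 415.4743957519531), 21.352313995361328)
```

Request:
jog_arm --plan '[0,-0.002,-0.02,0,0,0,0,-0.002,-0.04,0,0,0,0,-0.002,-0.06,0,0,0,0,-0.002,-0.08,0,0,0,0,-0.002,-0.088,0,0,0,0,-0.002,-0.088,0,0,0,0,-0.002,-0.09,0,0,0,0,-0.002,-0.092,0,0,0,0,-0.002,-0.094,0,0,0,0,-0.002,-0.096,0,0,0,0,-0.002,-0.098,0,0,0,0,-0.002,-0.1,0,0,0,0,-0.002,-0.1,0,0,0]'

```text
clock: 2.75
eef_pos: [480.1, 237.2, 55.2]
eef_rot: [-3.142, -0.0, 3.141]
wrist_force: [-0.3, -0.6, -0.9]
finger_gap: 0.6
finger_force: 0.0
```

Request:
jog_arm --plan '[0,0,-0.001,0,0,0,0,0,-0.002,0,0,0,0,0,-0.003,0,0,0,0,0,-0.0035,0,0,0,0,0,-0.0035,0,0,0,0,0,-0.0035,0,0,0]'

```text
clock: 3.35
eef_pos: [480.0, 237.2, 51.9]
eef_rot: [-3.142, -0.0, 3.141]
wrist_force: [-2.9, -0.2, 2.5]
finger_gap: 0.2
finger_force: 1.6
```

Touching with a light force, so I'll keep going in small steps.

Request:
jog_arm --plan '[0,0,-0.0005,0,0,0,0,0,-0.001,0,0,0,0,0,-0.001,0,0,0,0,0,-0.001,0,0,0]'

```text
clock: 3.75
eef_pos: [480.1, 237.3, 51.2]
eef_rot: [3.142, -0.0, 3.141]
wrist_force: [-5.6, -0.5, 7.8]
finger_gap: 0.2
finger_force: 4.3
```

Request:
jog_arm --plan '[0,0,-0.0005,0,0,0,0,0,-0.001,0,0,0,0,0,-0.001,0,0,0,0,0,-0.001,0,0,0]'

```text
clock: 4.15
eef_pos: [480.2, 237.3, 50.9]
eef_rot: [3.141, 0.0, 3.141]
wrist_force: [-8.2, -1.4, 15.1]
finger_gap: 0.4
finger_force: 8.7
```

Request:
jog_arm --plan '[0,0,0.005,0,0,0,0,0,0.02,0,0,0,0,0,0.05,0,0,0,0,0,0.09,0,0,0,0,0,0.106,0,0,0,0,0,0.106,0,0,0,0,0,0.106,0,0,0]'

```text
clock: 4.85
eef_pos: [480.0, 237.1, 155.0]
eef_rot: [-3.141, -0.0, 3.141]
wrist_force: [0.9, -0.2, -1.0]
finger_gap: 0.7
finger_force: 0.0
```

```bash
python3 - <<'E'
from h import *
im,W=cloud('wrist'); cv2.imwrite('pics/w2.png',im[...,::-1])
z=W[...,2]
for x in (472,480,490,500): 
    m=(abs(W[...,0]-x)<2)&(abs(W[...,1]-237)<15)&(z>40)&(z<70); print(x,np.median(z[m]).round(1),m.sum())
E
```

```text
472 47.8 165
480 50.0 160
490 51.7 152
500 53.6 163
```

View pics/w2.png

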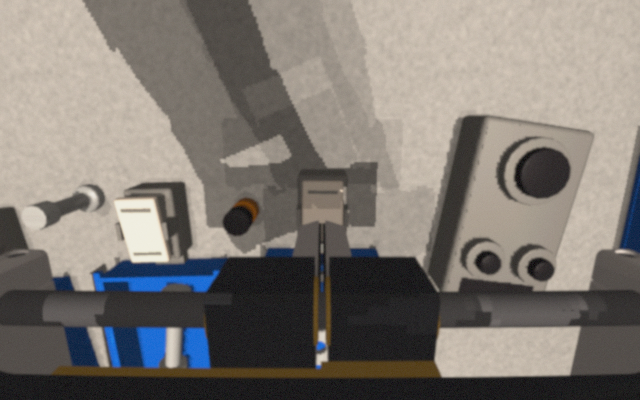

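The rocker slopes about 0.2 rad with its front down at (323,190), and the jar hasn't moved. Next is the large key, a shift of about (-20, +178) mm.

Request:
jog_arm --plan '[-0.005,0.04,0,0,0,0,-0.01,0.08,0,0,0,0,-0.015,0.12,0,0,0,0,-0.018,0.16,0,0,0,0,-0.02,0.178,0,0,0,0,-0.02,0.178,-0.02,0,0,0,-0.02,0.178,-0.05,0,0,0,-0.02,0.178,-0.07,0,0,0,-0.02,0.178,-0.078,0,0,0,-0.02,0.178,-0.078,0,0,0,-0.02,0.178,-0.08,0,0,0,-0.02,0.178,-0.082,0,0,0,-0.02,0.178,-0.084,0,0,0,-0.02,0.178,-0.086,0,0,0,-0.02,0.178,-0.086,0,0,0,-0.02,0.178,-0.086,0,0,0]'

```text
clock: 6.5
eef_pos: [460.4, 415.4, 70.4]
eef_rot: [3.141, 0.001, 3.141]
wrist_force: [0.1, 0.6, 2.4]
finger_gap: 0.5
finger_force: 1.2
```

Request:
jog_arm --plan '[0,0,-0.001,0,0,0,0,0,-0.002,0,0,0,0,0,-0.003,0,0,0,0,0,-0.004,0,0,0,0,0,-0.005,0,0,0,0,0,-0.005,0,0,0,0,0,-0.005,0,0,0]'

```text
clock: 7.2
eef_pos: [460.4, 415.4, 66.1]
eef_rot: [3.141, 0.001, 3.141]
wrist_force: [-0.9, -2.0, 13.9]
finger_gap: 0.7
finger_force: 6.8
```

The force is well above 5 N with the key at z = 66, so it is fully in. I'll retract now.

Request:
jog_arm --plan '[0,0,0.005,0,0,0,0,0,0.015,0,0,0,0,0,0.04,0,0,0,0,0,0.08,0,0,0,0,0,0.11,0,0,0,0,0,0.13,0,0,0,0,0,0.13,0,0,0,0,0,0.13,0,0,0,0,0,0.13,0,0,0]'

```text
clock: 8.1
eef_pos: [459.6, 414.8, 193.2]
eef_rot: [-3.14, -0.002, 3.141]
wrist_force: [-0.3, 0.1, -0.9]
finger_gap: 0.3
finger_force: 0.0
```

```bash
python3 - <<'E'
from h import *
im,W=cloud('scene'); z=W[...,2]
m=(np.hypot(W[...,0]-460,W[...,1]-415)<15)&(z>55)&(z<90); print('key z',np.median(z[m]),m.sum())
print(manip.read_state()['eef_pos'])
im,W=cloud('wrist'); z=W[...,2]
m=(np.hypot(W[...,0]-460,W[...,1]-415)<15)&(z>55)&(z<90); print('key z',np.median(z[m]),m.sum())
E
```

```text
key z 70.53671512813492 44
[459.70149959 414.87851765 193.32810047]
key z 72.0087964909275 814
```

The key is back up and the hand is clear.

```bash
python3 -c "
from cell import manip; print(manip.sign_off())"
```

```text
the job is handed in; nothing more can be done
None
```

I pressed the three-hole plate's rocker fully down at the front, then pressed the large key all the way in. The key sprang back up, the hand ended clear, and the job was handed in at about 8 s; the hand-in returned no verdict.

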